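Tuck a glass jar into the shaker and clamp it

TASK

Secure the wide glass jar on the orbital shaker. With the fingertips push it across to the far side rail, then, keeping it against that rail all the way, push it along until it sits firmly against the black back bar; then slide the blue clamp bar up behind it until the jar is pinched snug between the two bars, and let go. The jar is glass: push firmly but gently, keep it upright, and leave the flask and the things on the bench alone.

Things in the scene. Friction and masses are not known exactly. Their poses are not given: they have to be found in the camera images.
- platform (a point): Centre of the top face of the fixed orbital shaker's platform (grey mat, aluminium edge, 316 mm in x by 470 mm in y, 115 mm above the bench; cream housing). Its axes are the shaker's: x across the platform, away from the robot; y along it, from the blue clamp bar to the black back bar; z up. The shaker stands turned by up to 0.2 rad.
- far_rail (a point): Mid-length of the far side rail, on its inner face at mat level, 140 mm in +x from the platform's centre; axes as the platform's. The rail is steel, runs along y, 14 mm thick, 40 mm high, its inner face in this point's y-z plane. A like rail stands at the near side (x = -140 mm from the centre).
- jar: Glass jar, white lid: 96 mm diameter, 70 mm high, 0.24 to 0.39 kg, too wide to grip. Origin: centre of its underside. Starts on the mat between the bars, 20 to 65 mm clear of the far rail, its axis 55 to 85 mm short of the platform's centre in y. Slides at 1 to 6 N, jerkily. Fragile: never press it with over 25 N, by hand or clamp bar; meet stops at 15 mm/s or less and stop at 6 to 10 N.
- clamp_bar: Blue-sleeved cross bar, 20 mm diameter, rail to rail, at the platform's -y end. Origin on its axis at mid-length, 28 mm above the mat; axes as the platform's. Starts 202 to 212 mm short of the platform's centre. Slides along y only, without racking wherever it is pushed, at 3 to 5 N, and stays where left. End knobs rise to 69 mm above the mat. Touches the jar when the jar's axis is 58 mm ahead.
- back_track: Yellow-marked 70 mm stretch of the rails on which the black-sleeved back bar (like the clamp bar, 20 mm diameter) is fastened. Origin 28 mm above the mat, mid-platform in x, 95 mm past the platform's centre in y. The last user fixed the bar within 20 mm either way of this origin: its place is not reported, feel for it. It does not budge. It touches the jar when the jar's axis is 58 mm short of it.
- flask: Bystander: small conical flask with blue cap, 64 mm in diameter, 112 mm high, standing in a four-pronged flask clamp on the platform beyond the back bar. Origin at the centre of its underside. Leave alone.
- tube_rack: Bystander on the bench: blue rack of small tubes, 75 x 120 x 58 mm. Origin at the centre of its underside. Leave alone.
- tip_box: Bystander on the bench: grey pipette-tip box with light blue lid, 87 x 127 x 75 mm. Origin at the centre of its underside. Leave alone.
- phone: Bystander on the bench: black cordless phone upright in a red cradle, 85 x 75 x 125 mm. Origin at the centre of its underside. Leave alone.
Mind the look-alikes: they are no part of the job. There is more than one size of the jar; the one meant has the size given above.

How it is judged (in metres and radians):
On the way, in this order (a step that is already met when the one before it is completed fails the run):
1. the jar touches the far rail (within 2.5 mm) before it has gone past 20 mm short of the platform's centre (x of jar in the frame of platform above 0.0895 m and y of jar in the frame of platform below -0.02 m), for 0.1 s.
2. the jar is pressed against the back bar (over 1 N), still on the rail, the clamp bar not yet behind it (contact force between jar and back_track above 1 N and x of jar in the frame of platform above 0.087 m and y of jar in the frame of clamp_bar above 0.075 m), for 0.05 s.
3. the clamp bar is pressed against the jar with over 2 N, the jar against the back bar (contact force between jar and clamp_bar above 2 N and contact force between jar and back_track above 2 N), for 0.1 s.
At the end, for the whole second after the job is handed in: The jar stands upright and still on the mat within 4 mm of the far rail, held against the back bar (over 0.5 N), with the clamp bar within 2 mm of touching it; the robot has let go (x of jar in the frame of platform above 0.088 m and y of jar in the frame of clamp_bar between 0.054 and 0.06 m and angle between jar's own z axis and vertical below 0.08 rad and z of jar in the frame of platform below 0.005 m and contact force between jar and back_track above 0.5 N and linear speed of jar below 0.005 m/s).
It fails at once if the jar strays more than 7 mm from the far rail on the stretch beyond 20 mm short of the platform's centre (y of jar in the frame of platform above -0.02 m and x of jar in the frame of platform below 0.085 m).
It fails at once if the robot or the clamp bar presses on the glass jar with more than 25 N (contact force between jar and the arm above 25 N or contact force between jar and clamp_bar above 25 N).
It fails at once if the jar tips by more than 0.2 rad (angle between jar's own z axis and vertical above 0.2 rad).
It fails at once if the flask, tube rack, tip box or phone is shifted by more than 10 mm (distance of any of flask, tube_rack, tip_box, phone from where it was at the start of the episode above 0.01 m).
It also fails if it takes over 72 s, if anything falls off the work surface, if the arm or the gripper's body presses on something with over 40 N, if the wrist force passes 120 N, or if a joint passes its speed limit or range.

ROBOT

A 6-joint arm with a two-finger parallel gripper is mounted at the origin on the work surface. World frame = base frame: x ahead of the robot, y to its left, z up, the work surface at z = 0. Lengths are in m, angles in degrees, forces in N, time in s.
With the tool pointing down it reaches from about 0.25 to 0.775 m from the base axis. Payload 4 kg.
Tool frame: the origin (TCP) lies on the centre line of the jaws, within the pads' length; the fingertips stand 25 mm ahead of it and the grasp point (between the pads) lies 6 mm ahead of it (env.tcp_to_tips is the distance from the TCP to the fingertips, in m); z points along the fingers, y is the line along which they close (so a half turn about z gives the same grasp; the last joint's range is limited). The gripper opens to 85 mm and grips with 20 to 120 N. Pads are 22 mm wide; open, the fingers measure 114 mm over their backs; the gripper's body (76 mm by 85 mm) begins 54 mm behind the grasp point. The pads swing forward as they close: fully open they stand 13 mm farther back than shut.
Start: joints at [-83.085, 4.996, 78.535, -0, 96.463, -5.907], TCP at [0.122, -0.536, 0.256] pointing down, gripper open.
Joint ranges: [-177.83, 177.83], [-43.37, 116.18], [15.69, 146.23], [-61.86, 241.86], [9.47, 152.12], [-147.06, 147.06]. Speed limits (degrees/s): [159.86, 159.86, 180, 180, 180, 180].

INTERFACE

Orientations are given as [roll, pitch, yaw] about the fixed x, y, z axes, in that order (R = Rz(yaw) Ry(pitch) Rx(roll)).
In Python, from plant import status, viewer, env gives the robot as it stands.
- The arm moves only by the tool drive_tool, never from a script. Its argument "increments" is a list of rows, each an object of numbers: "tx", "ty", "tz": the shift along the world's x, y, z in m; "ax", "ay", "az": the turn, a rotation vector about the world's x, y, z in rad; "grip": the finger opening in m, from 0 to 0.0854. In form: [{"tx": .., "ty": .., "tz": .., "ax": .., "ay": .., "az": .., "grip": ..}, ...]. A call has 1 to 10 rows; each row shifts and turns the commanded pose from where the row before left it; what a row does not reach is not made up. A row lasts 1/12 s, in which the tool goes at most 41.7 mm and 7.16 degrees, less where a joint would pass 70% of its speed; a pose out of reach is approached as far as the arm can. A call with a gripper value outside its range is refused whole. The fingers move at their own pace and stop on an object; the grip force is fixed at half the most. Time passes only in rows, so rows that do not move let the fingers close. It gives the time, the measured TCP pose, the force, the opening and the grip force at its end, in the units of the state.
- status.get_obs(): the state, without advancing time (a new reading comes with each control period).
- viewer.snapshot(name): name is "side" or "top"; returns (picture, depth): 400x640x3 uint8, red, green, blue; 400x640 float32, m along the optical axis (not along the pixel's ray), 0 where there is no reading.
- viewer.camera_info(name): a dict with "intrinsics" (3x3 intrinsics, pixels), "pose" (4x4, takes a point from camera to world coordinates). Camera axes: x right, y down, z forward; pixel columns grow to the right and rows downward; lengths in m; the calibration is good to about 2 mm. A picture is of the moment at which its call begins. camera_info takes no time and is no camera call.
- env.close_job(): hands the job in; it is judged then, once.
The state is a dict: "clock": time; "joints": joint angles; "joint_vel": joint speeds; "joint_torque": joint torques, N m; "tool_pos": TCP position; "eef_rot": TCP orientation; "wrist_force": force on the tool from outside, world axes, zero at the start; "wrist_torque": the same for the moment, N m; "finger_gap": finger opening in m; "grip_force": force on a finger pad.
Only numpy, scipy, OpenCV 4.12 (cv2) and the standard library are available. Lean on these libraries where they do the work, as an engineer would, in place of code of your own. Each camera call takes 0.05 s, during which the arm holds its last target. There are 200 camera calls.

## Working session

There is one attempt and no reset: what is moved stays moved. The work goes in short steps, Python scripts to look and compute and a tool call to move; the robot and the scene stay as the last step left them, time stands still between calls to the robot, and variables do not carry over. Pictures are saved under pics/ and viewed, at most 10 in all, crops included, and the job is handed in when it is done.

Besides the shell and the picture viewer there is one more tool, called after "Call:" as name([rows], argument=value, ...), one row to a line, values as JSON. drive_tool: Moves the arm, as the interface text tells. Its arguments: {"type":"object","properties":{"increments":{"type":"array","items":{"type":"object","properties":{"tx":{"type":"number"},"ty":{"type":"number"},"tz":{"type":"number"},"ax":{"type":"number"},"ay":{"type":"number"},"az":{"type":"number"},"grip":{"type":"number"}}}}},"required":["increments"]}

```bash
mkdir -p pics; ls; python3 - <<'E'
from plant import status, viewer, env
import cv2,numpy as np
for n in("top","side"):
    p,d=viewer.snapshot(n); np.savez(f"{n}0.npz",p=p,d=d); cv2.imwrite(f"pics/{n}0.png",p[:,:,::-1])
    c=viewer.camera_info(n); print(np.round(c["intrinsics"],1).tolist(),np.round(c["pose"],3).tolist())
print(status.get_obs())
E
```

```text
pics
[[466.4, 0.0, 320.6], [0.0, 466.4, 198.2], [0.0, 0.0, 1.0]] [[0.021, -0.988, 0.153, 0.37], [-1.0, -0.02, 0.011, -0.014], [-0.008, -0.153, -0.988, 1.584], [0.0, 0.0, 0.0, 1.0]]
[[382.9, 0.0, 320.5], [0.0, 382.9, 199.9], [0.0, 0.0, 1.0]] [[-0.75, -0.474, 0.461, 0.003], [-0.661, 0.524, -0.537, 0.713], [0.013, -0.707, -0.707, 1.029], [0.0, 0.0, 0.0, 1.0]]
{'clock': 0.1, 'joints': array([-8.30847208e+01,  5.03532188e+00,  7.86182129e+01, -4.86500704e-05,
        9.64631348e+01, -5.90743032e+00]), 'joint_vel': array([ 0.06375128, -0.01376622, -0.22197027, -0.03207945,  0.01902934,
        0.00567478]), 'joint_torque': array([ 1.41606906e-03, -3.53013754e+01, -3.14219391e+01, -3.40499837e-04,
        7.94085179e-03,  2.41620697e-06]), 'tool_pos': array([ 0.12200753, -0.5358751 ,  0.25523302]), 'eef_rot': array([-1.79883945e+02, -1.19597080e-02,  1.28226919e+01]), 'wrist_force': array([-0.58426994, -0.63856242, -0.13164406]), 'wrist_torque': array([0.00076992, 0.01902692, 0.05670145]), 'grip_force': 0.0, 'finger_gap': 0.08524280623847914}
```

View pics/top0.png

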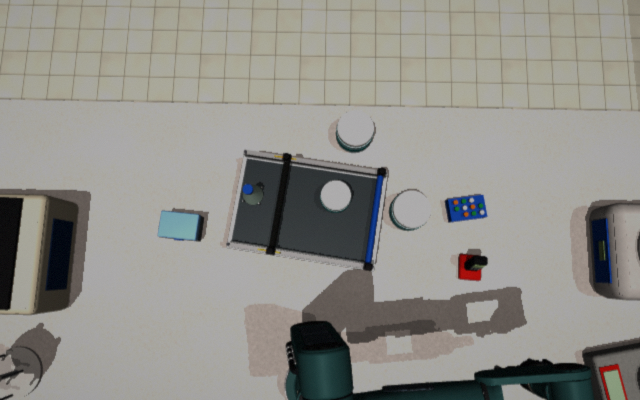

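View pics/side0.png

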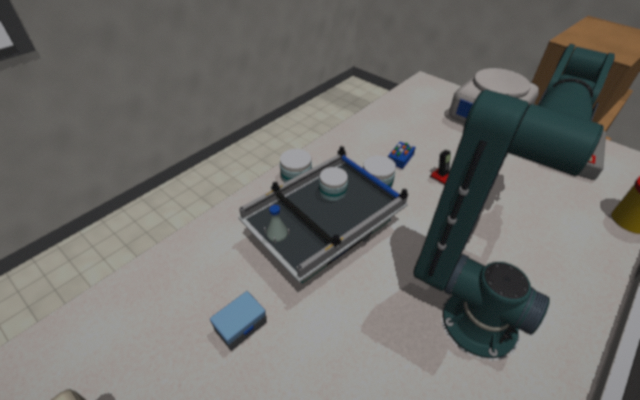

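The top view shows three white-lidded jars: one on the mat at (336,195), and two on the bench at (355,131) and (409,209). The one on the mat between the bars fits the description. The black back bar runs (287,155)-(270,252) and the blue clamp bar (383,172)-(369,267). The flask is at (252,192).

```bash
cat > h.py <<'E'
import numpy as np,cv2
from plant import viewer,status,env
def ray(n,uv,z):
    c=viewer.camera_info(n);K=c["intrinsics"];T=c["pose"]
    uv=np.atleast_2d(uv).astype(float)
    r=np.c_[uv,np.ones(len(uv))]@np.linalg.inv(K).T@T[:3,:3].T
    return T[:3,3]+r*((z-T[2,3])/r[:,2])[:,None]
def cloud(n,d):
    c=viewer.camera_info(n);K=c["intrinsics"];T=c["pose"]
    v,u=np.mgrid[:400,:640]; q=np.stack([u,v,np.ones_like(u)],-1)@np.linalg.inv(K).T*d[...,None]
    return q@T[:3,:3].T+T[:3,3]
E
python3 - <<'E'
from h import *
f=np.load("top0.npz");p,d=f["p"],f["d"]
P=cloud("top",d);hsv=cv2.cvtColor(p,cv2.COLOR_RGB2HSV)
roi=np.zeros((400,640),bool);roi[140:280,220:400]=1
blue=(roi&(hsv[...,0]>105)&(hsv[...,0]<130)&(hsv[...,1]>150)&(hsv[...,2]>60));blue[:,:350]=0
v,u=np.nonzero(blue);w=ray("top",np.c_[u,v],.15)[:,:2]
c=w.mean(0);e=np.linalg.svd(w-c,full_matrices=0)[2][0];e*=np.sign(e[0])
print("bluebar",c,e,np.degrees(np.arctan2(e[1],e[0])),len(u),(w-c)@e@np.ones(1) if 0 else np.ptp((w-c)@e),"z",np.median(P[blue][:,2]))
# black bar
h=P[...,2];bl=roi&(hsv[...,2]<35)&(h>.135);bl[:,300:]=0;bl[:,:262]=0
v,u=np.nonzero(bl);w=ray("top",np.c_[u,v],.15)[:,:2];c=w.mean(0);e=np.linalg.svd(w-c,full_matrices=0)[2][0];e*=np.sign(e[0])
print("black",c,e,len(u),np.ptp((w-c)@e),np.median(P[bl][:,2]))
# lids
wh=((hsv[...,1]<50)&(hsv[...,2]>150)&(h>.04)).astype(np.uint8)
n,L,S,C=cv2.connectedComponentsWithStats(wh)
for i in range(1,n):
    if S[i,4]>300 and S[i,4]<3000: 
        m=L==i;z=np.median(h[m]);cc,r=cv2.minEnclosingCircle(np.argwhere(m)[:,::-1].astype(np.float32))
        print("lid",S[i],z,ray("top",C[i],z),"diam",2*r*(1.584-z)/466/.99)
cv2.imwrite("pics/crop.png",cv2.resize(p[140:280,220:420,::-1],None,fx=4,fy=4,interpolation=cv2.INTER_CUBIC))
for u,v in[(300,220),(320,170),(350,240),(247,230)]:print(P[v,u],p[v,u])
E
```

```text
bluebar [ 0.53063943 -0.1628248 ] [ 0.99026331 -0.13920696] -8.001958772410514 501 0.2737736612409468 z 0.1512267634372748
black [0.5724306  0.13084441] [ 0.99061388 -0.13668991] 656 0.3156532097468281 0.15157023181837426
lid [338 111  36  34 977] 0.09313403969515521 [[ 0.84044499 -0.10707966  0.09313404]] diam 0.11652449304088633
lid [321 181  30  29 661] 0.18494483884121315 [[ 0.59783539 -0.04308589  0.18494484]] diam 0.08891073695407807
lid [ 394  191   37   37 1074] 0.09296343580897648 [[ 0.5720316  -0.29232616  0.09296344]] diam 0.12307086914754926
lid [   5  198   37  115 2154] 0.1990978074573908 [[0.39517378 0.87084638 0.19909781]] diam 0.3542389507647663
lid [ 619  211   21   84 1262] 0.15881331438119672 [[ 0.45216872 -0.93817059  0.15881331]] diam 0.26057942638438536
lid [275 251  86  17 375] 0.1535916804002866 [[0.4037931  0.00580466 0.15359168]] diam 0.26574517070683246
[0.52637669 0.06625664 0.11261463] [54 60 61]
[0.68944686 0.00628222 0.11302107] [66 67 69]
[ 0.46599255 -0.09263461  0.11789672] [53 58 60]
[0.49161431 0.23389073 0.10770888] [55 59 61]
```

View pics/crop.png

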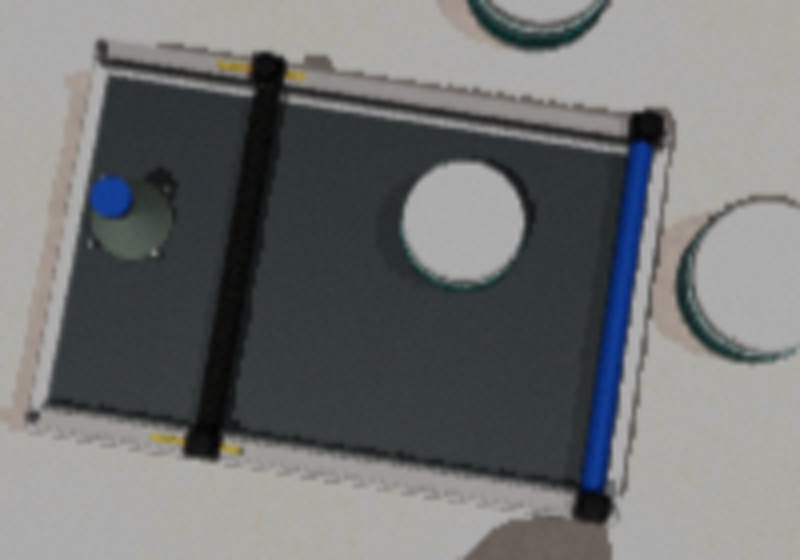

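The crop confirms the choice. The jar on the mat has its lid centre at (336,195) and its top at z = 0.185, which matches 115 + 70 mm. The bench jars are larger, with tops at 0.093. In shaker axes (yaw about -8°), relative to the platform centre:

| Item | Position |
|---|---|
| jar | x about +0.050, y about -0.079 |
| back bar | y about +0.09 |
| clamp bar | y about -0.207 |

I'll close the fingers and approach on the near side of the jar.

Call:
drive_tool([
  {"tx": 0.02, "ty": 0.025, "az": -0.018, "grip": 0},
  {"tx": 0.02, "ty": 0.025, "az": -0.018, "grip": 0},
  {"tx": 0.02, "ty": 0.025, "az": -0.018, "grip": 0},
  {"tx": 0.02, "ty": 0.025, "az": -0.018, "grip": 0},
  {"tx": 0.02, "ty": 0.025, "az": -0.018, "grip": 0},
  {"tx": 0.02, "ty": 0.025, "az": -0.018, "grip": 0},
  {"tx": 0.02, "ty": 0.025, "az": -0.018, "grip": 0},
  {"tx": 0.02, "ty": 0.025, "az": -0.018, "grip": 0},
  {"tx": 0.02, "ty": 0.025, "az": -0.018, "grip": 0},
  {"tx": 0.02, "ty": 0.025, "az": -0.018, "grip": 0},
])

```text
invalid input
```

Call:
drive_tool([
  {"tx": 0.02, "ty": 0.025, "az": -0.018, "grip": 0},
  {"tx": 0.02, "ty": 0.025, "az": -0.018, "grip": 0},
  {"tx": 0.02, "ty": 0.025, "az": -0.018, "grip": 0},
  {"tx": 0.02, "ty": 0.025, "az": -0.018, "grip": 0},
  {"tx": 0.02, "ty": 0.025, "az": -0.018, "grip": 0},
  {"tx": 0.02, "ty": 0.025, "az": -0.018, "grip": 0},
  {"tx": 0.02, "ty": 0.025, "az": -0.018, "grip": 0},
  {"tx": 0.02, "ty": 0.025, "az": -0.018, "grip": 0},
  {"tx": 0.02, "ty": 0.025, "az": -0.018, "grip": 0},
  {"tx": 0.02, "ty": 0.025, "az": -0.018, "grip": 0},
])

```text
invalid input
```

Call:
drive_tool([
  {"grip": 0},
])

```text
invalid input
```

Call:
drive_tool([
  {"tx": 0.02, "ty": 0.025, "tz": 0.0, "ax": 0.0, "ay": 0.0, "az": -0.018, "grip": 0.0},
])

```text
clock: 0.18
tool_pos: [0.1396, -0.5134, 0.2545]
eef_rot: [-179.9, 0.1, 11.5]
wrist_force: [0.8, 0.1, -0.7]
finger_gap: 0.0751
grip_force: 0.0
```

Call:
drive_tool([
  {"tx": 0.02, "ty": 0.025, "tz": 0, "ax": 0, "ay": 0, "az": -0.018, "grip": 0},
  {"tx": 0.02, "ty": 0.025, "tz": 0, "ax": 0, "ay": 0, "az": -0.018, "grip": 0},
  {"tx": 0.02, "ty": 0.025, "tz": 0, "ax": 0, "ay": 0, "az": -0.018, "grip": 0},
  {"tx": 0.02, "ty": 0.025, "tz": 0, "ax": 0, "ay": 0, "az": -0.018, "grip": 0},
  {"tx": 0.02, "ty": 0.025, "tz": 0, "ax": 0, "ay": 0, "az": -0.018, "grip": 0},
  {"tx": 0.02, "ty": 0.025, "tz": 0, "ax": 0, "ay": 0, "az": -0.018, "grip": 0},
  {"tx": 0.02, "ty": 0.025, "tz": 0, "ax": 0, "ay": 0, "az": -0.018, "grip": 0},
  {"tx": 0.02, "ty": 0.025, "tz": 0, "ax": 0, "ay": 0, "az": -0.018, "grip": 0},
  {"tx": 0.02, "ty": 0.025, "tz": 0, "ax": 0, "ay": 0, "az": -0.018, "grip": 0},
  {"tx": 0.02, "ty": 0.025, "tz": 0, "ax": 0, "ay": 0, "az": -0.018, "grip": 0},
])

```text
clock: 1.02
tool_pos: [0.3426, -0.2597, 0.2559]
eef_rot: [-180.0, 0.0, 1.4]
wrist_force: [-0.0, -0.4, 0.4]
finger_gap: -0.0
grip_force: 0.0
```

Call:
drive_tool([
  {"tx": 0.02, "ty": 0.025, "tz": 0, "ax": 0, "ay": 0, "az": -0.018, "grip": 0},
  {"tx": 0.02, "ty": 0.025, "tz": 0, "ax": 0, "ay": 0, "az": -0.018, "grip": 0},
  {"tx": 0.02, "ty": 0.025, "tz": 0, "ax": 0, "ay": 0, "az": -0.018, "grip": 0},
  {"tx": 0.02, "ty": 0.025, "tz": 0, "ax": 0, "ay": 0, "az": -0.018, "grip": 0},
  {"tx": 0.02, "ty": 0.025, "tz": 0, "ax": 0, "ay": 0, "az": -0.018, "grip": 0},
  {"tx": 0.02, "ty": 0.025, "tz": 0, "ax": 0, "ay": 0, "az": -0.018, "grip": 0},
  {"tx": 0.02, "ty": 0.025, "tz": 0, "ax": 0, "ay": 0, "az": -0.018, "grip": 0},
  {"tx": 0.02, "ty": 0.025, "tz": 0, "ax": 0, "ay": 0, "az": -0.018, "grip": 0},
  {"tx": 0.02, "ty": 0.025, "tz": 0, "ax": 0, "ay": 0, "az": -0.018, "grip": 0},
  {"tx": 0, "ty": 0, "tz": 0, "ax": 0, "ay": 0, "az": 0, "grip": 0},
])

```text
clock: 1.85
tool_pos: [0.5241, -0.0321, 0.255]
eef_rot: [-179.8, 0.1, -7.5]
wrist_force: [0.2, -0.0, 0.3]
finger_gap: -0.0003
grip_force: 0.0
```

Call:
drive_tool([
  {"tx": 0, "ty": 0, "tz": -0.025, "ax": 0, "ay": 0, "az": -0.008, "grip": 0},
  {"tx": 0, "ty": 0, "tz": -0.025, "ax": 0, "ay": 0, "az": 0, "grip": 0},
  {"tx": 0, "ty": 0, "tz": -0.025, "ax": 0, "ay": 0, "az": 0, "grip": 0},
  {"tx": 0, "ty": 0, "tz": -0.02, "ax": 0, "ay": 0, "az": 0, "grip": 0},
  {"tx": 0, "ty": 0, "tz": -0.009, "ax": 0, "ay": 0, "az": 0, "grip": 0},
  {"tx": 0, "ty": 0, "tz": 0, "ax": 0, "ay": 0, "az": 0, "grip": 0},
  {"tx": 0, "ty": 0, "tz": 0, "ax": 0, "ay": 0, "az": 0, "grip": 0},
])

```text
clock: 2.43
tool_pos: [0.5219, -0.0365, 0.1524]
eef_rot: [180.0, 0.0, -8.3]
wrist_force: [-0.3, 0.2, 0.3]
finger_gap: 0.0004
grip_force: 0.0
```

Call:
drive_tool([
  {"tx": 0.0012, "ty": -0.00017, "tz": 0, "ax": 0, "ay": 0, "az": 0, "grip": 0},
  {"tx": 0.0012, "ty": -0.00017, "tz": 0, "ax": 0, "ay": 0, "az": 0, "grip": 0},
  {"tx": 0.0012, "ty": -0.00017, "tz": 0, "ax": 0, "ay": 0, "az": 0, "grip": 0},
  {"tx": 0.0012, "ty": -0.00017, "tz": 0, "ax": 0, "ay": 0, "az": 0, "grip": 0},
  {"tx": 0.0012, "ty": -0.00017, "tz": 0, "ax": 0, "ay": 0, "az": 0, "grip": 0},
  {"tx": 0.0012, "ty": -0.00017, "tz": 0, "ax": 0, "ay": 0, "az": 0, "grip": 0},
  {"tx": 0.0012, "ty": -0.00017, "tz": 0, "ax": 0, "ay": 0, "az": 0, "grip": 0},
  {"tx": 0.0012, "ty": -0.00017, "tz": 0, "ax": 0, "ay": 0, "az": 0, "grip": 0},
  {"tx": 0.0012, "ty": -0.00017, "tz": 0, "ax": 0, "ay": 0, "az": 0, "grip": 0},
  {"tx": 0.0012, "ty": -0.00017, "tz": 0, "ax": 0, "ay": 0, "az": 0, "grip": 0},
])

```text
clock: 3.27
tool_pos: [0.5341, -0.038, 0.1523]
eef_rot: [180.0, 0.0, -8.3]
wrist_force: [-0.4, 0.2, -0.1]
finger_gap: -0.0004
grip_force: 0.0
```

Call:
drive_tool([
  {"tx": 0.0012, "ty": -0.00017, "tz": 0, "ax": 0, "ay": 0, "az": 0, "grip": 0},
  {"tx": 0.0012, "ty": -0.00017, "tz": 0, "ax": 0, "ay": 0, "az": 0, "grip": 0},
  {"tx": 0.0012, "ty": -0.00017, "tz": 0, "ax": 0, "ay": 0, "az": 0, "grip": 0},
  {"tx": 0.0012, "ty": -0.00017, "tz": 0, "ax": 0, "ay": 0, "az": 0, "grip": 0},
  {"tx": 0.0012, "ty": -0.00017, "tz": 0, "ax": 0, "ay": 0, "az": 0, "grip": 0},
  {"tx": 0.0012, "ty": -0.00017, "tz": 0, "ax": 0, "ay": 0, "az": 0, "grip": 0},
  {"tx": 0.0012, "ty": -0.00017, "tz": 0, "ax": 0, "ay": 0, "az": 0, "grip": 0},
  {"tx": 0.0012, "ty": -0.00017, "tz": 0, "ax": 0, "ay": 0, "az": 0, "grip": 0},
  {"tx": 0.0012, "ty": -0.00017, "tz": 0, "ax": 0, "ay": 0, "az": 0, "grip": 0},
  {"tx": 0.0012, "ty": -0.00017, "tz": 0, "ax": 0, "ay": 0, "az": 0, "grip": 0},
])

```text
clock: 4.1
tool_pos: [0.5462, -0.0397, 0.1522]
eef_rot: [180.0, 0.0, -8.3]
wrist_force: [-1.7, -0.1, 0.4]
finger_gap: 0.0
grip_force: 0.0
```

Call:
drive_tool([
  {"tx": 0.0012, "ty": -0.00017, "tz": 0, "ax": 0, "ay": 0, "az": 0, "grip": 0},
  {"tx": 0.0012, "ty": -0.00017, "tz": 0, "ax": 0, "ay": 0, "az": 0, "grip": 0},
  {"tx": 0.0012, "ty": -0.00017, "tz": 0, "ax": 0, "ay": 0, "az": 0, "grip": 0},
  {"tx": 0.0012, "ty": -0.00017, "tz": 0, "ax": 0, "ay": 0, "az": 0, "grip": 0},
  {"tx": 0.0012, "ty": -0.00017, "tz": 0, "ax": 0, "ay": 0, "az": 0, "grip": 0},
  {"tx": 0.0012, "ty": -0.00017, "tz": 0, "ax": 0, "ay": 0, "az": 0, "grip": 0},
  {"tx": 0.0012, "ty": -0.00017, "tz": 0, "ax": 0, "ay": 0, "az": 0, "grip": 0},
  {"tx": 0.0012, "ty": -0.00017, "tz": 0, "ax": 0, "ay": 0, "az": 0, "grip": 0},
  {"tx": 0.0012, "ty": -0.00017, "tz": 0, "ax": 0, "ay": 0, "az": 0, "grip": 0},
  {"tx": 0.0012, "ty": -0.00017, "tz": 0, "ax": 0, "ay": 0, "az": 0, "grip": 0},
])

```text
clock: 4.93
tool_pos: [0.5582, -0.0414, 0.1523]
eef_rot: [180.0, 0.0, -8.3]
wrist_force: [-1.7, -0.4, -0.4]
finger_gap: 0.0002
grip_force: 0.0
```

Call:
drive_tool([
  {"tx": 0.0012, "ty": -0.00017, "tz": 0, "ax": 0, "ay": 0, "az": 0, "grip": 0},
  {"tx": 0.0012, "ty": -0.00017, "tz": 0, "ax": 0, "ay": 0, "az": 0, "grip": 0},
  {"tx": 0.0012, "ty": -0.00017, "tz": 0, "ax": 0, "ay": 0, "az": 0, "grip": 0},
  {"tx": 0.0012, "ty": -0.00017, "tz": 0, "ax": 0, "ay": 0, "az": 0, "grip": 0},
  {"tx": 0.0012, "ty": -0.00017, "tz": 0, "ax": 0, "ay": 0, "az": 0, "grip": 0},
  {"tx": 0.0012, "ty": -0.00017, "tz": 0, "ax": 0, "ay": 0, "az": 0, "grip": 0},
  {"tx": 0.0012, "ty": -0.00017, "tz": 0, "ax": 0, "ay": 0, "az": 0, "grip": 0},
  {"tx": 0.0012, "ty": -0.00017, "tz": 0, "ax": 0, "ay": 0, "az": 0, "grip": 0},
])

```text
clock: 5.6
tool_pos: [0.5678, -0.0428, 0.1523]
eef_rot: [180.0, 0.0, -8.3]
wrist_force: [-1.0, -0.2, -1.0]
finger_gap: 0.0
grip_force: 0.0
```

```bash
cat >> h.py <<'E'
EX=np.array([.9904,-.138]);EY=np.array([.138,.9904])
def jar():
    p,d=viewer.snapshot("side");P=cloud("side",d);hsv=cv2.cvtColor(p,cv2.COLOR_RGB2HSV)
    out={}
    for n in("side","top"):
        if n=="top": p,d=viewer.snapshot("top");P=cloud("top",d);hsv=cv2.cvtColor(p,cv2.COLOR_RGB2HSV)
        m=(hsv[...,1]<60)&(hsv[...,2]>110)&(P[...,2]>.175)&(P[...,2]<.195)&(P[...,0]>.5)&(P[...,0]<.75)&(abs(P[...,1])<.2)
        if m.sum()>50:
            w=P[m][:,:2];c,r=cv2.minEnclosingCircle(w.astype(np.float32));c=np.array(c)
            print(n,m.sum(),"jar x',y'",np.round([c@EX,c@EY],4),"rel",np.round([c@EX-.5485,c@EY-.119],4),"r",round(r,4),"z",np.median(P[m][:,2]).round(4))
    return p
E
python3 - <<'E'
from h import *
p=jar();cv2.imwrite("pics/c2.png",cv2.resize(p[140:280,220:420,::-1],None,fx=4,fy=4,interpolation=cv2.INTER_CUBIC))
E
```

```text
side 217 jar x',y' [0.6807 0.1127] rel [ 0.1322 -0.0063] r 0.1073 z 0.1851
```

View pics/c2.png

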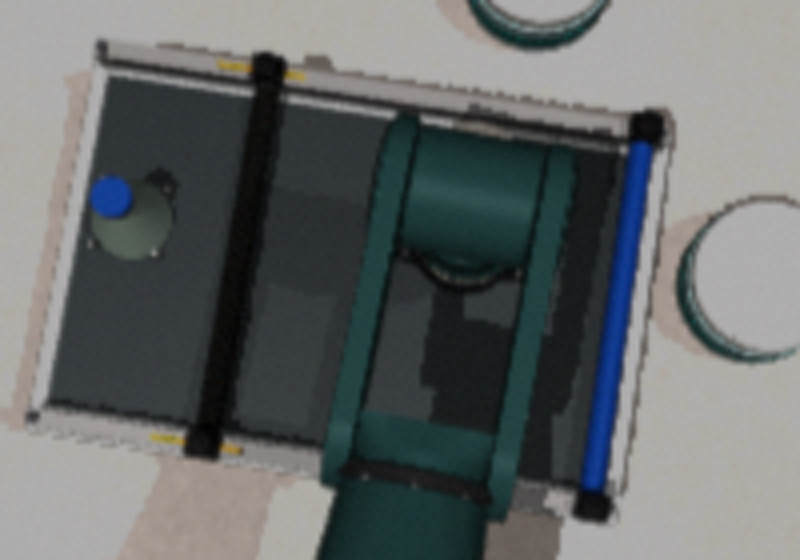

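The wrist hides the jar from above in this view; only the bars are clear. I'll carry on by feel.

Call:
drive_tool([
  {"tx": 0.0012, "ty": -0.00017, "tz": 0, "ax": 0, "ay": 0, "az": 0, "grip": 0},
  {"tx": 0.0012, "ty": -0.00017, "tz": 0, "ax": 0, "ay": 0, "az": 0, "grip": 0},
  {"tx": 0.0012, "ty": -0.00017, "tz": 0, "ax": 0, "ay": 0, "az": 0, "grip": 0},
  {"tx": 0.0012, "ty": -0.00017, "tz": 0, "ax": 0, "ay": 0, "az": 0, "grip": 0},
  {"tx": 0.0012, "ty": -0.00017, "tz": 0, "ax": 0, "ay": 0, "az": 0, "grip": 0},
  {"tx": 0.0012, "ty": -0.00017, "tz": 0, "ax": 0, "ay": 0, "az": 0, "grip": 0},
])

```text
clock: 6.2
tool_pos: [0.575, -0.0438, 0.1524]
eef_rot: [180.0, -0.0, -8.3]
wrist_force: [-1.8, 1.3, 0.3]
finger_gap: 0.0002
grip_force: 0.0
```

Call:
drive_tool([
  {"tx": 0.001, "ty": -0.00014, "tz": 0, "ax": 0, "ay": 0, "az": 0, "grip": 0},
  {"tx": 0.001, "ty": -0.00014, "tz": 0, "ax": 0, "ay": 0, "az": 0, "grip": 0},
  {"tx": 0.001, "ty": -0.00014, "tz": 0, "ax": 0, "ay": 0, "az": 0, "grip": 0},
])

```text
clock: 6.45
tool_pos: [0.5779, -0.0442, 0.1524]
eef_rot: [180.0, 0.0, -8.3]
wrist_force: [-2.0, 0.6, 0.8]
finger_gap: 0.0
grip_force: 0.0
```

Call:
drive_tool([
  {"tx": 0.001, "ty": -0.00014, "tz": 0, "ax": 0, "ay": 0, "az": 0, "grip": 0},
  {"tx": 0.001, "ty": -0.00014, "tz": 0, "ax": 0, "ay": 0, "az": 0, "grip": 0},
])

```text
clock: 6.62
tool_pos: [0.5784, -0.0442, 0.1523]
eef_rot: [180.0, 0.3, -8.2]
wrist_force: [-9.0, 0.9, 4.0]
finger_gap: -0.0002
grip_force: 0.0
```

The jar is on the rail at 9 N. I'll hold briefly and then back off.

Call:
drive_tool([
  {"tx": 0, "ty": 0, "tz": 0, "ax": 0, "ay": 0, "az": 0, "grip": 0},
  {"tx": 0, "ty": 0, "tz": 0, "ax": 0, "ay": 0, "az": 0, "grip": 0},
  {"tx": 0, "ty": 0, "tz": 0, "ax": 0, "ay": 0, "az": 0, "grip": 0},
])

```text
clock: 6.87
tool_pos: [0.5783, -0.044, 0.1519]
eef_rot: [-180.0, 0.3, -8.2]
wrist_force: [-5.9, 1.4, 1.6]
finger_gap: 0.0001
grip_force: 0.0
```

Call:
drive_tool([
  {"tx": -0.002, "ty": 0.0003, "tz": 0, "ax": 0, "ay": 0, "az": 0, "grip": 0},
  {"tx": -0.004, "ty": 0.0006, "tz": 0, "ax": 0, "ay": 0, "az": 0, "grip": 0},
  {"tx": -0.01, "ty": 0.0014, "tz": 0, "ax": 0, "ay": 0, "az": 0, "grip": 0},
  {"tx": -0.01, "ty": 0.0014, "tz": 0, "ax": 0, "ay": 0, "az": 0, "grip": 0},
  {"tx": -0.01, "ty": 0.0014, "tz": 0, "ax": 0, "ay": 0, "az": 0, "grip": 0},
  {"tx": 0, "ty": 0, "tz": 0, "ax": 0, "ay": 0, "az": 0, "grip": 0},
])

```text
clock: 7.37
tool_pos: [0.5423, -0.0391, 0.1525]
eef_rot: [180.0, 0.0, -8.3]
wrist_force: [0.5, -0.5, -0.5]
finger_gap: -0.0001
grip_force: 0.0
```

```bash
python3 - <<'E'
from h import *
p,d=viewer.snapshot("side");P=cloud("side",d);hsv=cv2.cvtColor(p,cv2.COLOR_RGB2HSV)
m=((hsv[...,1]<60)&(hsv[...,2]>110)&(P[...,2]>.178)&(P[...,2]<.192)&(P[...,0]>.5)&(P[...,0]<.75)&(abs(P[...,1])<.2)).astype(np.uint8)
n,L,S,C=cv2.connectedComponentsWithStats(m)
for i in range(1,n):
    if S[i,4]>30:
        w=P[L==i][:,:2];c,r=cv2.minEnclosingCircle(w.astype(np.float32));c=np.array(c);print(S[i],[c@EX,c@EY],r, np.ptp(w@EX),np.ptp(w@EY),(w@EX).max(),(w@EY).min(),(w@EY).max())
f=np.load("top0.npz");
cv2.imwrite("pics/s2.png",cv2.resize(p[120:300,220:440,::-1],None,fx=3,fy=3))
print(status.get_obs()["tool_pos"])
E
```

```text
[312 161  23  19 339] [np.float64(0.6437148950874805), np.float64(0.04164190731048585)] 0.04797186329960823 0.0894952300445232 0.08365542713000101 0.6874467469964024 0.0019693647427671324 0.08562479187276814
[ 0.54320289 -0.03926587  0.152622  ]
```

View pics/s2.png

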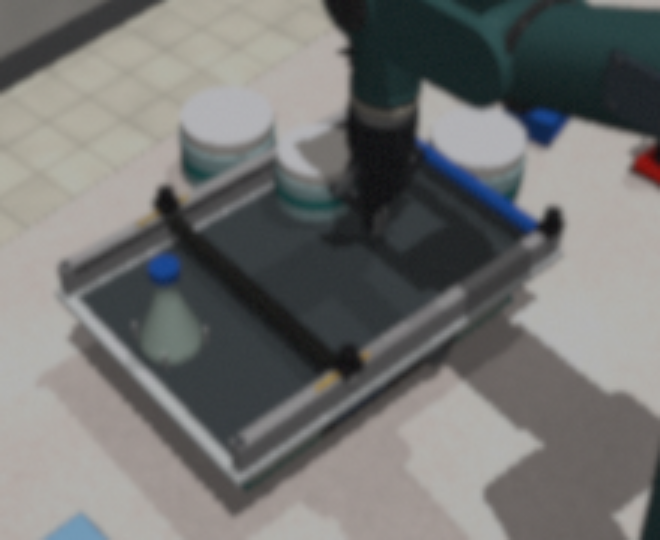

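The side view shows the jar, lid at about crop (310,150), against the far rail. The finger stands clear of it. Next I go round to the jar's near-rear, turning the tool so its flat face points 30° off the rail direction.

Call:
drive_tool([
  {"tx": -0.0033, "ty": -0.0235, "tz": 0, "ax": 0, "ay": 0, "az": 0.105, "grip": 0},
  {"tx": -0.0033, "ty": -0.0235, "tz": 0, "ax": 0, "ay": 0, "az": 0.105, "grip": 0},
  {"tx": -0.0033, "ty": -0.0235, "tz": 0, "ax": 0, "ay": 0, "az": 0.105, "grip": 0},
  {"tx": 0.0088, "ty": 0.0004, "tz": 0, "ax": 0, "ay": 0, "az": 0.105, "grip": 0},
  {"tx": 0.0088, "ty": 0.0004, "tz": 0, "ax": 0, "ay": 0, "az": 0.105, "grip": 0},
  {"tx": 0.0088, "ty": 0.0004, "tz": 0, "ax": 0, "ay": 0, "az": 0.105, "grip": 0},
  {"tx": 0.0088, "ty": 0.0004, "tz": 0, "ax": 0, "ay": 0, "az": 0.105, "grip": 0},
  {"tx": 0.0088, "ty": 0.0004, "tz": 0, "ax": 0, "ay": 0, "az": 0.105, "grip": 0},
  {"tx": 0.0088, "ty": 0.0004, "tz": 0, "ax": 0, "ay": 0, "az": 0.105, "grip": 0},
  {"tx": 0.0088, "ty": 0.0004, "tz": 0, "ax": 0, "ay": 0, "az": 0.105, "grip": 0},
])

```text
clock: 8.25
tool_pos: [0.5965, -0.1073, 0.1524]
eef_rot: [179.9, -0.0, 52.2]
wrist_force: [0.1, 0.6, -0.6]
finger_gap: 0.0
grip_force: 0.0
```

Call:
drive_tool([
  {"tx": 0, "ty": 0, "tz": 0, "ax": 0, "ay": 0, "az": 0, "grip": 0},
  {"tx": 0, "ty": 0, "tz": 0, "ax": 0, "ay": 0, "az": 0, "grip": 0},
])

```text
clock: 8.42
tool_pos: [0.5958, -0.1072, 0.1521]
eef_rot: [180.0, 0.0, 51.8]
wrist_force: [-0.6, -0.0, 0.1]
finger_gap: -0.0001
grip_force: 0.0
```

Call:
drive_tool([
  {"tx": 0.0008, "ty": 0.001, "tz": 0, "ax": 0, "ay": 0, "az": 0, "grip": 0},
  {"tx": 0.0008, "ty": 0.001, "tz": 0, "ax": 0, "ay": 0, "az": 0, "grip": 0},
  {"tx": 0.0008, "ty": 0.001, "tz": 0, "ax": 0, "ay": 0, "az": 0, "grip": 0},
  {"tx": 0.0008, "ty": 0.001, "tz": 0, "ax": 0, "ay": 0, "az": 0, "grip": 0},
  {"tx": 0.0008, "ty": 0.001, "tz": 0, "ax": 0, "ay": 0, "az": 0, "grip": 0},
  {"tx": 0.0008, "ty": 0.001, "tz": 0, "ax": 0, "ay": 0, "az": 0, "grip": 0},
  {"tx": 0.0008, "ty": 0.001, "tz": 0, "ax": 0, "ay": 0, "az": 0, "grip": 0},
  {"tx": 0.0008, "ty": 0.001, "tz": 0, "ax": 0, "ay": 0, "az": 0, "grip": 0},
])

```text
clock: 9.08
tool_pos: [0.602, -0.099, 0.1524]
eef_rot: [180.0, 0.0, 51.9]
wrist_force: [-0.8, 0.1, 0.4]
finger_gap: 0.0001
grip_force: 0.0
```

Call:
drive_tool([
  {"tx": 0.0006, "ty": 0.0008, "tz": 0, "ax": 0, "ay": 0, "az": 0, "grip": 0},
  {"tx": 0.0006, "ty": 0.0008, "tz": 0, "ax": 0, "ay": 0, "az": 0, "grip": 0},
  {"tx": 0.0006, "ty": 0.0008, "tz": 0, "ax": 0, "ay": 0, "az": 0, "grip": 0},
])

```text
clock: 9.33
tool_pos: [0.6028, -0.0974, 0.1523]
eef_rot: [-179.9, 0.2, 51.9]
wrist_force: [-5.9, -3.4, 1.8]
finger_gap: -0.0
grip_force: 0.0
```

Call:
drive_tool([
  {"tx": 0.0006, "ty": 0.0008, "tz": 0, "ax": 0, "ay": 0, "az": 0, "grip": 0},
  {"tx": 0.0006, "ty": 0.0008, "tz": 0, "ax": 0, "ay": 0, "az": 0, "grip": 0},
])

```text
clock: 9.5
tool_pos: [0.6039, -0.0958, 0.1521]
eef_rot: [-179.9, 0.1, 51.9]
wrist_force: [-3.1, -2.0, 0.5]
finger_gap: 0.0003
grip_force: 0.0
```

Call:
drive_tool([
  {"tx": 0.0002, "ty": 0.0014, "tz": 0, "ax": 0, "ay": 0, "az": 0, "grip": 0},
  {"tx": 0.0002, "ty": 0.0014, "tz": 0, "ax": 0, "ay": 0, "az": 0, "grip": 0},
  {"tx": 0.0002, "ty": 0.0014, "tz": 0, "ax": 0, "ay": 0, "az": 0, "grip": 0},
  {"tx": 0.0002, "ty": 0.0014, "tz": 0, "ax": 0, "ay": 0, "az": 0, "grip": 0},
  {"tx": 0.0002, "ty": 0.0014, "tz": 0, "ax": 0, "ay": 0, "az": 0, "grip": 0},
])

```text
clock: 9.92
tool_pos: [0.6051, -0.0884, 0.152]
eef_rot: [-179.9, 0.1, 51.9]
wrist_force: [-5.6, -2.3, 1.3]
finger_gap: -0.0001
grip_force: 0.0
```

Call:
drive_tool([
  {"tx": 0.0002, "ty": 0.0014, "tz": 0, "ax": 0, "ay": 0, "az": 0, "grip": 0},
  {"tx": 0.0002, "ty": 0.0014, "tz": 0, "ax": 0, "ay": 0, "az": 0, "grip": 0},
  {"tx": 0.0002, "ty": 0.0014, "tz": 0, "ax": 0, "ay": 0, "az": 0, "grip": 0},
  {"tx": 0.0002, "ty": 0.0014, "tz": 0, "ax": 0, "ay": 0, "az": 0, "grip": 0},
  {"tx": 0.0002, "ty": 0.0014, "tz": 0, "ax": 0, "ay": 0, "az": 0, "grip": 0},
  {"tx": 0.0002, "ty": 0.0014, "tz": 0, "ax": 0, "ay": 0, "az": 0, "grip": 0},
  {"tx": 0.0002, "ty": 0.0014, "tz": 0, "ax": 0, "ay": 0, "az": 0, "grip": 0},
  {"tx": 0.0002, "ty": 0.0014, "tz": 0, "ax": 0, "ay": 0, "az": 0, "grip": 0},
  {"tx": 0.0002, "ty": 0.0014, "tz": 0, "ax": 0, "ay": 0, "az": 0, "grip": 0},
  {"tx": 0.0002, "ty": 0.0014, "tz": 0, "ax": 0, "ay": 0, "az": 0, "grip": 0},
])

```text
clock: 10.75
tool_pos: [0.6078, -0.074, 0.1522]
eef_rot: [-180.0, 0.0, 51.9]
wrist_force: [-3.9, -2.3, 0.4]
finger_gap: -0.0
grip_force: 0.0
```

Call:
drive_tool([
  {"tx": 0.0002, "ty": 0.0014, "tz": 0, "ax": 0, "ay": 0, "az": 0, "grip": 0},
  {"tx": 0.0002, "ty": 0.0014, "tz": 0, "ax": 0, "ay": 0, "az": 0, "grip": 0},
  {"tx": 0.0002, "ty": 0.0014, "tz": 0, "ax": 0, "ay": 0, "az": 0, "grip": 0},
  {"tx": 0.0002, "ty": 0.0014, "tz": 0, "ax": 0, "ay": 0, "az": 0, "grip": 0},
  {"tx": 0.0002, "ty": 0.0014, "tz": 0, "ax": 0, "ay": 0, "az": 0, "grip": 0},
  {"tx": 0.0002, "ty": 0.0014, "tz": 0, "ax": 0, "ay": 0, "az": 0, "grip": 0},
  {"tx": 0.0002, "ty": 0.0014, "tz": 0, "ax": 0, "ay": 0, "az": 0, "grip": 0},
  {"tx": 0.0002, "ty": 0.0014, "tz": 0, "ax": 0, "ay": 0, "az": 0, "grip": 0},
  {"tx": 0.0002, "ty": 0.0014, "tz": 0, "ax": 0, "ay": 0, "az": 0, "grip": 0},
  {"tx": 0.0002, "ty": 0.0014, "tz": 0, "ax": 0, "ay": 0, "az": 0, "grip": 0},
])

```text
clock: 11.58
tool_pos: [0.6101, -0.0598, 0.1524]
eef_rot: [180.0, -0.0, 51.9]
wrist_force: [-4.4, -2.3, 0.2]
finger_gap: 0.0002
grip_force: 0.0
```

Call:
drive_tool([
  {"tx": 0.0002, "ty": 0.0014, "tz": 0, "ax": 0, "ay": 0, "az": 0, "grip": 0},
  {"tx": 0.0002, "ty": 0.0014, "tz": 0, "ax": 0, "ay": 0, "az": 0, "grip": 0},
  {"tx": 0.0002, "ty": 0.0014, "tz": 0, "ax": 0, "ay": 0, "az": 0, "grip": 0},
  {"tx": 0.0002, "ty": 0.0014, "tz": 0, "ax": 0, "ay": 0, "az": 0, "grip": 0},
  {"tx": 0.0002, "ty": 0.0014, "tz": 0, "ax": 0, "ay": 0, "az": 0, "grip": 0},
  {"tx": 0.0002, "ty": 0.0014, "tz": 0, "ax": 0, "ay": 0, "az": 0, "grip": 0},
  {"tx": 0.0002, "ty": 0.0014, "tz": 0, "ax": 0, "ay": 0, "az": 0, "grip": 0},
  {"tx": 0.0002, "ty": 0.0014, "tz": 0, "ax": 0, "ay": 0, "az": 0, "grip": 0},
  {"tx": 0.0002, "ty": 0.0014, "tz": 0, "ax": 0, "ay": 0, "az": 0, "grip": 0},
  {"tx": 0.0002, "ty": 0.0014, "tz": 0, "ax": 0, "ay": 0, "az": 0, "grip": 0},
])

```text
clock: 12.42
tool_pos: [0.6119, -0.0459, 0.1523]
eef_rot: [-180.0, 0.0, 51.9]
wrist_force: [-4.8, -2.7, 0.8]
finger_gap: -0.0003
grip_force: 0.0
```

Call:
drive_tool([
  {"tx": 0.0002, "ty": 0.0014, "tz": 0, "ax": 0, "ay": 0, "az": 0, "grip": 0},
  {"tx": 0.0002, "ty": 0.0014, "tz": 0, "ax": 0, "ay": 0, "az": 0, "grip": 0},
  {"tx": 0.0002, "ty": 0.0014, "tz": 0, "ax": 0, "ay": 0, "az": 0, "grip": 0},
  {"tx": 0.0002, "ty": 0.0014, "tz": 0, "ax": 0, "ay": 0, "az": 0, "grip": 0},
  {"tx": 0.0002, "ty": 0.0014, "tz": 0, "ax": 0, "ay": 0, "az": 0, "grip": 0},
  {"tx": 0.0002, "ty": 0.0014, "tz": 0, "ax": 0, "ay": 0, "az": 0, "grip": 0},
  {"tx": 0.0002, "ty": 0.0014, "tz": 0, "ax": 0, "ay": 0, "az": 0, "grip": 0},
  {"tx": 0.0002, "ty": 0.0014, "tz": 0, "ax": 0, "ay": 0, "az": 0, "grip": 0},
  {"tx": 0.0002, "ty": 0.0014, "tz": 0, "ax": 0, "ay": 0, "az": 0, "grip": 0},
  {"tx": 0.0002, "ty": 0.0014, "tz": 0, "ax": 0, "ay": 0, "az": 0, "grip": 0},
])

```text
clock: 13.25
tool_pos: [0.6138, -0.032, 0.1522]
eef_rot: [-180.0, 0.0, 51.9]
wrist_force: [-0.6, -0.7, -0.4]
finger_gap: 0.0002
grip_force: 0.0
```

Call:
drive_tool([
  {"tx": 0.0002, "ty": 0.0014, "tz": 0, "ax": 0, "ay": 0, "az": 0, "grip": 0},
  {"tx": 0.0002, "ty": 0.0014, "tz": 0, "ax": 0, "ay": 0, "az": 0, "grip": 0},
  {"tx": 0.0002, "ty": 0.0014, "tz": 0, "ax": 0, "ay": 0, "az": 0, "grip": 0},
  {"tx": 0.0002, "ty": 0.0014, "tz": 0, "ax": 0, "ay": 0, "az": 0, "grip": 0},
  {"tx": 0.0002, "ty": 0.0014, "tz": 0, "ax": 0, "ay": 0, "az": 0, "grip": 0},
  {"tx": 0.0002, "ty": 0.0014, "tz": 0, "ax": 0, "ay": 0, "az": 0, "grip": 0},
  {"tx": 0.0002, "ty": 0.0014, "tz": 0, "ax": 0, "ay": 0, "az": 0, "grip": 0},
  {"tx": 0.0002, "ty": 0.0014, "tz": 0, "ax": 0, "ay": 0, "az": 0, "grip": 0},
  {"tx": 0.0002, "ty": 0.0014, "tz": 0, "ax": 0, "ay": 0, "az": 0, "grip": 0},
  {"tx": 0.0002, "ty": 0.0014, "tz": 0, "ax": 0, "ay": 0, "az": 0, "grip": 0},
])

```text
clock: 14.08
tool_pos: [0.6157, -0.018, 0.1523]
eef_rot: [-180.0, 0.0, 51.9]
wrist_force: [-5.8, -3.3, 0.6]
finger_gap: 0.0001
grip_force: 0.0
```

Call:
drive_tool([
  {"tx": 0.0002, "ty": 0.0012, "tz": 0, "ax": 0, "ay": 0, "az": 0, "grip": 0},
  {"tx": 0.0002, "ty": 0.0012, "tz": 0, "ax": 0, "ay": 0, "az": 0, "grip": 0},
  {"tx": 0.0002, "ty": 0.0012, "tz": 0, "ax": 0, "ay": 0, "az": 0, "grip": 0},
  {"tx": 0.0002, "ty": 0.0012, "tz": 0, "ax": 0, "ay": 0, "az": 0, "grip": 0},
  {"tx": 0.0002, "ty": 0.0012, "tz": 0, "ax": 0, "ay": 0, "az": 0, "grip": 0},
  {"tx": 0.0002, "ty": 0.0012, "tz": 0, "ax": 0, "ay": 0, "az": 0, "grip": 0},
  {"tx": 0.0002, "ty": 0.0012, "tz": 0, "ax": 0, "ay": 0, "az": 0, "grip": 0},
  {"tx": 0.0002, "ty": 0.0012, "tz": 0, "ax": 0, "ay": 0, "az": 0, "grip": 0},
])

```text
clock: 14.75
tool_pos: [0.6165, -0.0087, 0.1522]
eef_rot: [-179.9, 0.1, 51.9]
wrist_force: [-7.6, -3.9, 0.6]
finger_gap: 0.0002
grip_force: 0.0
```

Call:
drive_tool([
  {"tx": 0.00014, "ty": 0.001, "tz": 0, "ax": 0, "ay": 0, "az": 0, "grip": 0},
  {"tx": 0.00014, "ty": 0.001, "tz": 0, "ax": 0, "ay": 0, "az": 0, "grip": 0},
  {"tx": 0.00014, "ty": 0.001, "tz": 0, "ax": 0, "ay": 0, "az": 0, "grip": 0},
  {"tx": 0.00014, "ty": 0.001, "tz": 0, "ax": 0, "ay": 0, "az": 0, "grip": 0},
])

```text
clock: 15.08
tool_pos: [0.6175, -0.0046, 0.1522]
eef_rot: [-179.9, 0.1, 51.9]
wrist_force: [-7.5, -4.2, 1.2]
finger_gap: -0.0002
grip_force: 0.0
```

Call:
drive_tool([
  {"tx": 0.0001, "ty": 0.001, "tz": 0, "ax": 0, "ay": 0, "az": 0, "grip": 0},
  {"tx": 0.0001, "ty": 0.001, "tz": 0, "ax": 0, "ay": 0, "az": 0, "grip": 0},
  {"tx": 0.0001, "ty": 0.001, "tz": 0, "ax": 0, "ay": 0, "az": 0, "grip": 0},
  {"tx": 0.0001, "ty": 0.001, "tz": 0, "ax": 0, "ay": 0, "az": 0, "grip": 0},
  {"tx": 0.0001, "ty": 0.001, "tz": 0, "ax": 0, "ay": 0, "az": 0, "grip": 0},
])

```text
clock: 15.5
tool_pos: [0.6181, 0.0005, 0.1522]
eef_rot: [-179.9, 0.1, 51.9]
wrist_force: [-6.5, -2.7, 0.6]
finger_gap: 0.0001
grip_force: 0.0
```

Call:
drive_tool([
  {"tx": 0.0001, "ty": 0.001, "tz": 0, "ax": 0, "ay": 0, "az": 0, "grip": 0},
  {"tx": 0.0001, "ty": 0.001, "tz": 0, "ax": 0, "ay": 0, "az": 0, "grip": 0},
  {"tx": 0.0001, "ty": 0.001, "tz": 0, "ax": 0, "ay": 0, "az": 0, "grip": 0},
  {"tx": 0.0001, "ty": 0.001, "tz": 0, "ax": 0, "ay": 0, "az": 0, "grip": 0},
])

```text
clock: 15.83
tool_pos: [0.618, 0.0042, 0.1522]
eef_rot: [-179.9, 0.1, 51.9]
wrist_force: [-0.6, -1.1, -0.9]
finger_gap: -0.0003
grip_force: 0.0
```

Call:
drive_tool([
  {"tx": 0.0001, "ty": 0.001, "tz": 0, "ax": 0, "ay": 0, "az": 0, "grip": 0},
  {"tx": 0.0001, "ty": 0.001, "tz": 0, "ax": 0, "ay": 0, "az": 0, "grip": 0},
  {"tx": 0.0001, "ty": 0.001, "tz": 0, "ax": 0, "ay": 0, "az": 0, "grip": 0},
])

```text
clock: 16.08
tool_pos: [0.6193, 0.0077, 0.1523]
eef_rot: [-180.0, 0.0, 51.9]
wrist_force: [-5.3, -2.4, -0.0]
finger_gap: -0.0001
grip_force: 0.0
```

Call:
drive_tool([
  {"tx": 0.0001, "ty": 0.001, "tz": 0, "ax": 0, "ay": 0, "az": 0, "grip": 0},
  {"tx": 0.0001, "ty": 0.001, "tz": 0, "ax": 0, "ay": 0, "az": 0, "grip": 0},
])

```text
clock: 16.25
tool_pos: [0.619, 0.0094, 0.1522]
eef_rot: [-180.0, 0.1, 51.9]
wrist_force: [-6.5, -1.7, 0.3]
finger_gap: 0.0001
grip_force: 0.0
```

Call:
drive_tool([
  {"tx": 0.0001, "ty": 0.001, "tz": 0, "ax": 0, "ay": 0, "az": 0, "grip": 0},
])

```text
clock: 16.33
tool_pos: [0.6188, 0.0103, 0.1522]
eef_rot: [-179.9, 0.1, 51.9]
wrist_force: [-6.4, -2.9, 1.7]
finger_gap: -0.0001
grip_force: 0.0
```

Call:
drive_tool([
  {"tx": 0.0001, "ty": 0.001, "tz": 0, "ax": 0, "ay": 0, "az": 0, "grip": 0},
])

```text
clock: 16.42
tool_pos: [0.6188, 0.0113, 0.1522]
eef_rot: [-179.9, 0.1, 51.9]
wrist_force: [-6.5, -2.8, 1.4]
finger_gap: 0.0
grip_force: 0.0
```

Call:
drive_tool([
  {"tx": 0.0001, "ty": 0.001, "tz": 0, "ax": 0, "ay": 0, "az": 0, "grip": 0},
])

```text
clock: 16.5
tool_pos: [0.6189, 0.0122, 0.1522]
eef_rot: [-179.9, 0.1, 51.9]
wrist_force: [-7.9, -4.2, 2.3]
finger_gap: 0.0002
grip_force: 0.0
```

Call:
drive_tool([
  {"tx": 0.0001, "ty": 0.001, "tz": 0, "ax": 0, "ay": 0, "az": 0, "grip": 0},
])

```text
clock: 16.58
tool_pos: [0.6188, 0.0131, 0.1522]
eef_rot: [-179.9, 0.2, 51.9]
wrist_force: [-7.6, -5.6, 1.8]
finger_gap: -0.0002
grip_force: 0.0
```

Call:
drive_tool([
  {"tx": 0.0001, "ty": 0.001, "tz": 0, "ax": 0, "ay": 0, "az": 0, "grip": 0},
])

```text
clock: 16.67
tool_pos: [0.6188, 0.0132, 0.1523]
eef_rot: [-180.0, 0.3, 51.9]
wrist_force: [-8.2, -7.8, 1.8]
finger_gap: 0.0002
grip_force: 0.0
```

Call:
drive_tool([
  {"tx": -0.0002, "ty": 0.0006, "tz": 0, "ax": 0, "ay": 0, "az": 0, "grip": 0},
])

```text
clock: 16.75
tool_pos: [0.6187, 0.0133, 0.1523]
eef_rot: [180.0, 0.3, 51.9]
wrist_force: [-7.8, -8.2, 2.1]
finger_gap: 0.0004
grip_force: 0.0
```

Call:
drive_tool([
  {"tx": 0, "ty": 0, "tz": 0, "ax": 0, "ay": 0, "az": 0, "grip": 0},
  {"tx": 0, "ty": 0, "tz": 0, "ax": 0, "ay": 0, "az": 0, "grip": 0},
])

```text
clock: 16.92
tool_pos: [0.6188, 0.0132, 0.1523]
eef_rot: [180.0, 0.3, 51.8]
wrist_force: [-6.9, -6.8, 1.7]
finger_gap: 0.0001
grip_force: 0.0
```

The jar has stopped against the back bar: no advance over the last rows, with force rising to about 11 N. I'll retreat, lift over the clamp bar and come down behind it.

Call:
drive_tool([
  {"tx": -0.0015, "ty": -0.002, "tz": 0, "ax": 0, "ay": 0, "az": 0, "grip": 0},
  {"tx": -0.003, "ty": -0.004, "tz": 0, "ax": 0, "ay": 0, "az": 0, "grip": 0},
  {"tx": -0.007, "ty": -0.009, "tz": 0, "ax": 0, "ay": 0, "az": 0, "grip": 0},
  {"tx": -0.007, "ty": -0.009, "tz": 0, "ax": 0, "ay": 0, "az": 0, "grip": 0},
  {"tx": 0, "ty": 0, "tz": 0.025, "ax": 0, "ay": 0, "az": 0, "grip": 0},
  {"tx": 0, "ty": 0, "tz": 0.025, "ax": 0, "ay": 0, "az": 0, "grip": 0},
  {"tx": -0.0054, "ty": -0.0244, "tz": 0, "ax": 0, "ay": 0, "az": 0.065, "grip": 0},
  {"tx": -0.0054, "ty": -0.0244, "tz": 0, "ax": 0, "ay": 0, "az": 0.065, "grip": 0},
  {"tx": -0.0054, "ty": -0.0244, "tz": 0, "ax": 0, "ay": 0, "az": 0.065, "grip": 0},
  {"tx": -0.0054, "ty": -0.0244, "tz": 0, "ax": 0, "ay": 0, "az": 0.065, "grip": 0},
])

```text
clock: 17.75
tool_pos: [0.5793, -0.1078, 0.2031]
eef_rot: [179.9, -0.0, 67.0]
wrist_force: [0.3, -0.7, -0.1]
finger_gap: 0.0001
grip_force: 0.0
```

Call:
drive_tool([
  {"tx": -0.0054, "ty": -0.0244, "tz": 0, "ax": 0, "ay": 0, "az": 0.065, "grip": 0},
  {"tx": -0.0054, "ty": -0.0244, "tz": 0, "ax": 0, "ay": 0, "az": 0.065, "grip": 0},
  {"tx": -0.0054, "ty": -0.0244, "tz": 0, "ax": 0, "ay": 0, "az": 0.065, "grip": 0},
  {"tx": -0.0054, "ty": -0.0244, "tz": 0, "ax": 0, "ay": 0, "az": 0.065, "grip": 0},
  {"tx": 0, "ty": 0, "tz": 0, "ax": 0, "ay": 0, "az": 0, "grip": 0},
  {"tx": 0, "ty": 0, "tz": 0, "ax": 0, "ay": 0, "az": 0, "grip": 0},
])

```text
clock: 18.25
tool_pos: [0.5575, -0.2055, 0.2025]
eef_rot: [179.9, -0.0, 81.5]
wrist_force: [0.7, -0.4, 0.3]
finger_gap: 0.0002
grip_force: 0.0
```

```bash
python3 - <<'E'
from h import *
p=jar();cv2.imwrite("pics/t3.png",cv2.resize(p[140:280,220:420,::-1],None,fx=4,fy=4,interpolation=cv2.INTER_CUBIC))
t=status.get_obs()["tool_pos"];print(t[:2]@EX,t[:2]@EY,t)
E
```

```text
side 485 jar x',y' [0.6984 0.0607] rel [ 0.1499 -0.0583] r 0.1572 z 0.1849
top 693 jar x',y' [0.6395 0.1514] rel [0.091  0.0324] r 0.0464 z 0.1848
0.5807927777322102 -0.1248175684957014 [ 0.55802797 -0.20378173  0.20252731]
```

View pics/t3.png

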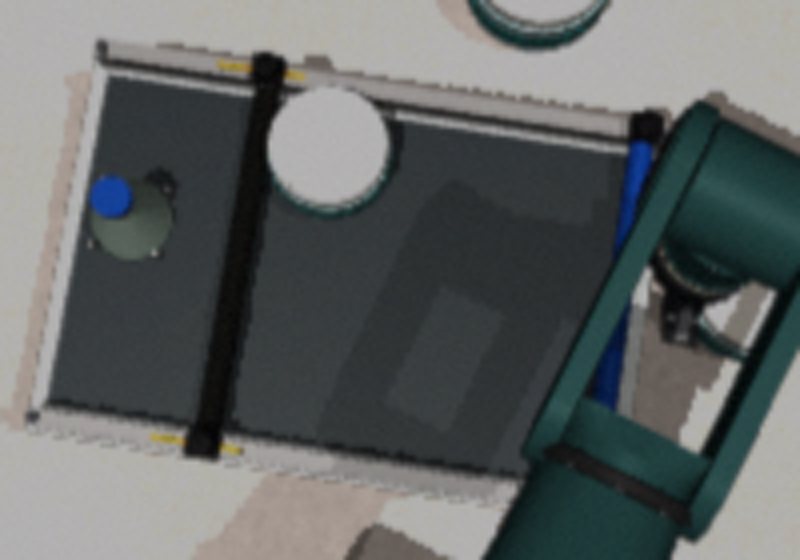

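The top view shows the jar in the corner, lid at crop (328,148), touching the far rail and the black bar (x +0.091, y +0.032). The clamp bar is unmoved. I'll descend and push it.

Call:
drive_tool([
  {"tx": 0, "ty": 0, "tz": -0.02, "ax": 0, "ay": 0, "az": 0.008, "grip": 0},
  {"tx": 0, "ty": 0, "tz": -0.02, "ax": 0, "ay": 0, "az": 0, "grip": 0},
  {"tx": 0, "ty": 0, "tz": -0.01, "ax": 0, "ay": 0, "az": 0, "grip": 0},
  {"tx": 0, "ty": 0, "tz": 0, "ax": 0, "ay": 0, "az": 0, "grip": 0},
  {"tx": 0.00014, "ty": 0.001, "tz": 0, "ax": 0, "ay": 0, "az": 0, "grip": 0},
  {"tx": 0.00014, "ty": 0.001, "tz": 0, "ax": 0, "ay": 0, "az": 0, "grip": 0},
  {"tx": 0.00014, "ty": 0.001, "tz": 0, "ax": 0, "ay": 0, "az": 0, "grip": 0},
  {"tx": 0.00014, "ty": 0.001, "tz": 0, "ax": 0, "ay": 0, "az": 0, "grip": 0},
  {"tx": 0.00014, "ty": 0.001, "tz": 0, "ax": 0, "ay": 0, "az": 0, "grip": 0},
  {"tx": 0.00014, "ty": 0.001, "tz": 0, "ax": 0, "ay": 0, "az": 0, "grip": 0},
])

```text
clock: 19.18
tool_pos: [0.5592, -0.1981, 0.153]
eef_rot: [179.9, 0.0, 82.1]
wrist_force: [-0.5, 0.2, 0.0]
finger_gap: -0.0004
grip_force: 0.0
```

Call:
drive_tool([
  {"tx": 0.00017, "ty": 0.0012, "tz": 0, "ax": 0, "ay": 0, "az": 0, "grip": 0},
  {"tx": 0.00017, "ty": 0.0012, "tz": 0, "ax": 0, "ay": 0, "az": 0, "grip": 0},
  {"tx": 0.00017, "ty": 0.0012, "tz": 0, "ax": 0, "ay": 0, "az": 0, "grip": 0},
  {"tx": 0.00017, "ty": 0.0012, "tz": 0, "ax": 0, "ay": 0, "az": 0, "grip": 0},
  {"tx": 0.00017, "ty": 0.0012, "tz": 0, "ax": 0, "ay": 0, "az": 0, "grip": 0},
  {"tx": 0.00017, "ty": 0.0012, "tz": 0, "ax": 0, "ay": 0, "az": 0, "grip": 0},
  {"tx": 0.00017, "ty": 0.0012, "tz": 0, "ax": 0, "ay": 0, "az": 0, "grip": 0},
  {"tx": 0.00017, "ty": 0.0012, "tz": 0, "ax": 0, "ay": 0, "az": 0, "grip": 0},
  {"tx": 0.00017, "ty": 0.0012, "tz": 0, "ax": 0, "ay": 0, "az": 0, "grip": 0},
  {"tx": 0.00017, "ty": 0.0012, "tz": 0, "ax": 0, "ay": 0, "az": 0, "grip": 0},
])

```text
clock: 20.02
tool_pos: [0.5605, -0.1869, 0.1523]
eef_rot: [180.0, 0.1, 82.1]
wrist_force: [-0.3, -3.1, -0.4]
finger_gap: -0.0001
grip_force: 1.8
```

Call:
drive_tool([
  {"tx": 0.0004, "ty": 0.003, "tz": 0, "ax": 0, "ay": 0, "az": 0, "grip": 0},
  {"tx": 0.0004, "ty": 0.003, "tz": 0, "ax": 0, "ay": 0, "az": 0, "grip": 0},
  {"tx": 0.0004, "ty": 0.003, "tz": 0, "ax": 0, "ay": 0, "az": 0, "grip": 0},
  {"tx": 0.0004, "ty": 0.003, "tz": 0, "ax": 0, "ay": 0, "az": 0, "grip": 0},
  {"tx": 0.0004, "ty": 0.003, "tz": 0, "ax": 0, "ay": 0, "az": 0, "grip": 0},
  {"tx": 0.0004, "ty": 0.003, "tz": 0, "ax": 0, "ay": 0, "az": 0, "grip": 0},
  {"tx": 0.0004, "ty": 0.003, "tz": 0, "ax": 0, "ay": 0, "az": 0, "grip": 0},
  {"tx": 0.0004, "ty": 0.003, "tz": 0, "ax": 0, "ay": 0, "az": 0, "grip": 0},
  {"tx": 0.0004, "ty": 0.003, "tz": 0, "ax": 0, "ay": 0, "az": 0, "grip": 0},
  {"tx": 0.0004, "ty": 0.003, "tz": 0, "ax": 0, "ay": 0, "az": 0, "grip": 0},
])

```text
clock: 20.85
tool_pos: [0.5648, -0.1558, 0.1523]
eef_rot: [180.0, 0.0, 82.2]
wrist_force: [0.5, -4.6, -1.2]
finger_gap: 0.0001
grip_force: 1.9
```

Call:
drive_tool([
  {"tx": 0.0004, "ty": 0.003, "tz": 0, "ax": 0, "ay": 0, "az": 0, "grip": 0},
  {"tx": 0.0004, "ty": 0.003, "tz": 0, "ax": 0, "ay": 0, "az": 0, "grip": 0},
  {"tx": 0.0004, "ty": 0.003, "tz": 0, "ax": 0, "ay": 0, "az": 0, "grip": 0},
  {"tx": 0.0004, "ty": 0.003, "tz": 0, "ax": 0, "ay": 0, "az": 0, "grip": 0},
  {"tx": 0.0004, "ty": 0.003, "tz": 0, "ax": 0, "ay": 0, "az": 0, "grip": 0},
  {"tx": 0.0004, "ty": 0.003, "tz": 0, "ax": 0, "ay": 0, "az": 0, "grip": 0},
  {"tx": 0.0004, "ty": 0.003, "tz": 0, "ax": 0, "ay": 0, "az": 0, "grip": 0},
  {"tx": 0.0004, "ty": 0.003, "tz": 0, "ax": 0, "ay": 0, "az": 0, "grip": 0},
  {"tx": 0.0004, "ty": 0.003, "tz": 0, "ax": 0, "ay": 0, "az": 0, "grip": 0},
  {"tx": 0.0004, "ty": 0.003, "tz": 0, "ax": 0, "ay": 0, "az": 0, "grip": 0},
])

```text
clock: 21.68
tool_pos: [0.5688, -0.1258, 0.1523]
eef_rot: [180.0, 0.0, 82.2]
wrist_force: [0.6, -3.8, -1.5]
finger_gap: 0.0002
grip_force: 1.9
```

Call:
drive_tool([
  {"tx": 0.0004, "ty": 0.003, "tz": 0, "ax": 0, "ay": 0, "az": 0, "grip": 0},
  {"tx": 0.0004, "ty": 0.003, "tz": 0, "ax": 0, "ay": 0, "az": 0, "grip": 0},
  {"tx": 0.0004, "ty": 0.003, "tz": 0, "ax": 0, "ay": 0, "az": 0, "grip": 0},
  {"tx": 0.0004, "ty": 0.003, "tz": 0, "ax": 0, "ay": 0, "az": 0, "grip": 0},
  {"tx": 0.0004, "ty": 0.003, "tz": 0, "ax": 0, "ay": 0, "az": 0, "grip": 0},
  {"tx": 0.0004, "ty": 0.003, "tz": 0, "ax": 0, "ay": 0, "az": 0, "grip": 0},
  {"tx": 0.0004, "ty": 0.003, "tz": 0, "ax": 0, "ay": 0, "az": 0, "grip": 0},
  {"tx": 0.0004, "ty": 0.003, "tz": 0, "ax": 0, "ay": 0, "az": 0, "grip": 0},
  {"tx": 0.0004, "ty": 0.003, "tz": 0, "ax": 0, "ay": 0, "az": 0, "grip": 0},
  {"tx": 0.0004, "ty": 0.003, "tz": 0, "ax": 0, "ay": 0, "az": 0, "grip": 0},
])

```text
clock: 22.52
tool_pos: [0.5728, -0.0958, 0.1524]
eef_rot: [180.0, 0.0, 82.1]
wrist_force: [2.3, -4.1, -2.3]
finger_gap: 0.0001
grip_force: 1.9
```

Call:
drive_tool([
  {"tx": 0.0004, "ty": 0.003, "tz": 0, "ax": 0, "ay": 0, "az": 0, "grip": 0},
  {"tx": 0.0004, "ty": 0.003, "tz": 0, "ax": 0, "ay": 0, "az": 0, "grip": 0},
  {"tx": 0.0004, "ty": 0.003, "tz": 0, "ax": 0, "ay": 0, "az": 0, "grip": 0},
  {"tx": 0.0004, "ty": 0.003, "tz": 0, "ax": 0, "ay": 0, "az": 0, "grip": 0},
  {"tx": 0.0004, "ty": 0.003, "tz": 0, "ax": 0, "ay": 0, "az": 0, "grip": 0},
  {"tx": 0.0004, "ty": 0.003, "tz": 0, "ax": 0, "ay": 0, "az": 0, "grip": 0},
  {"tx": 0.0004, "ty": 0.003, "tz": 0, "ax": 0, "ay": 0, "az": 0, "grip": 0},
  {"tx": 0.0004, "ty": 0.003, "tz": 0, "ax": 0, "ay": 0, "az": 0, "grip": 0},
  {"tx": 0.0004, "ty": 0.003, "tz": 0, "ax": 0, "ay": 0, "az": 0, "grip": 0},
  {"tx": 0.0004, "ty": 0.003, "tz": 0, "ax": 0, "ay": 0, "az": 0, "grip": 0},
])

```text
clock: 23.35
tool_pos: [0.5767, -0.0658, 0.1524]
eef_rot: [180.0, 0.0, 82.1]
wrist_force: [2.7, -3.9, -2.0]
finger_gap: 0.0003
grip_force: 1.9
```

Call:
drive_tool([
  {"tx": 0.0004, "ty": 0.003, "tz": 0, "ax": 0, "ay": 0, "az": 0, "grip": 0},
  {"tx": 0.0004, "ty": 0.003, "tz": 0, "ax": 0, "ay": 0, "az": 0, "grip": 0},
  {"tx": 0.0004, "ty": 0.003, "tz": 0, "ax": 0, "ay": 0, "az": 0, "grip": 0},
  {"tx": 0.0004, "ty": 0.003, "tz": 0, "ax": 0, "ay": 0, "az": 0, "grip": 0},
  {"tx": 0.0004, "ty": 0.003, "tz": 0, "ax": 0, "ay": 0, "az": 0, "grip": 0},
  {"tx": 0.0004, "ty": 0.003, "tz": 0, "ax": 0, "ay": 0, "az": 0, "grip": 0},
  {"tx": 0.0004, "ty": 0.003, "tz": 0, "ax": 0, "ay": 0, "az": 0, "grip": 0},
  {"tx": 0.0004, "ty": 0.003, "tz": 0, "ax": 0, "ay": 0, "az": 0, "grip": 0},
  {"tx": 0.0004, "ty": 0.003, "tz": 0, "ax": 0, "ay": 0, "az": 0, "grip": 0},
  {"tx": 0.0003, "ty": 0.002, "tz": 0, "ax": 0, "ay": 0, "az": 0, "grip": 0},
])

```text
clock: 24.18
tool_pos: [0.5806, -0.0366, 0.1524]
eef_rot: [180.0, -0.0, 82.2]
wrist_force: [1.9, -4.7, 0.2]
finger_gap: -0.0003
grip_force: 1.8
```

Call:
drive_tool([
  {"tx": 0.00014, "ty": 0.0012, "tz": 0, "ax": 0, "ay": 0, "az": 0, "grip": 0},
  {"tx": 0.00014, "ty": 0.0012, "tz": 0, "ax": 0, "ay": 0, "az": 0, "grip": 0},
  {"tx": 0.00014, "ty": 0.0012, "tz": 0, "ax": 0, "ay": 0, "az": 0, "grip": 0},
  {"tx": 0.00014, "ty": 0.0012, "tz": 0, "ax": 0, "ay": 0, "az": 0, "grip": 0},
  {"tx": 0.00014, "ty": 0.0012, "tz": 0, "ax": 0, "ay": 0, "az": 0, "grip": 0},
  {"tx": 0.00014, "ty": 0.0012, "tz": 0, "ax": 0, "ay": 0, "az": 0, "grip": 0},
  {"tx": 0.00014, "ty": 0.0012, "tz": 0, "ax": 0, "ay": 0, "az": 0, "grip": 0},
  {"tx": 0.00014, "ty": 0.0012, "tz": 0, "ax": 0, "ay": 0, "az": 0, "grip": 0},
  {"tx": 0.00014, "ty": 0.0012, "tz": 0, "ax": 0, "ay": 0, "az": 0, "grip": 0},
  {"tx": 0.00014, "ty": 0.0012, "tz": 0, "ax": 0, "ay": 0, "az": 0, "grip": 0},
])

```text
clock: 25.02
tool_pos: [0.582, -0.025, 0.1524]
eef_rot: [180.0, 0.0, 82.2]
wrist_force: [1.7, -3.6, 0.3]
finger_gap: -0.0004
grip_force: 1.8
```

Call:
drive_tool([
  {"tx": 0.00014, "ty": 0.001, "tz": 0, "ax": 0, "ay": 0, "az": 0, "grip": 0},
  {"tx": 0.00014, "ty": 0.001, "tz": 0, "ax": 0, "ay": 0, "az": 0, "grip": 0},
  {"tx": 0.00014, "ty": 0.001, "tz": 0, "ax": 0, "ay": 0, "az": 0, "grip": 0},
  {"tx": 0.00014, "ty": 0.001, "tz": 0, "ax": 0, "ay": 0, "az": 0, "grip": 0},
  {"tx": 0.00014, "ty": 0.001, "tz": 0, "ax": 0, "ay": 0, "az": 0, "grip": 0},
  {"tx": 0.00014, "ty": 0.001, "tz": 0, "ax": 0, "ay": 0, "az": 0, "grip": 0},
])

```text
clock: 25.52
tool_pos: [0.5828, -0.019, 0.1524]
eef_rot: [180.0, -0.0, 82.2]
wrist_force: [3.3, -3.8, 0.2]
finger_gap: -0.0001
grip_force: 1.8
```

Call:
drive_tool([
  {"tx": 0.0001, "ty": 0.001, "tz": 0, "ax": 0, "ay": 0, "az": 0, "grip": 0},
  {"tx": 0.0001, "ty": 0.001, "tz": 0, "ax": 0, "ay": 0, "az": 0, "grip": 0},
  {"tx": 0.0001, "ty": 0.001, "tz": 0, "ax": 0, "ay": 0, "az": 0, "grip": 0},
  {"tx": 0.0001, "ty": 0.001, "tz": 0, "ax": 0, "ay": 0, "az": 0, "grip": 0},
  {"tx": 0.0001, "ty": 0.001, "tz": 0, "ax": 0, "ay": 0, "az": 0, "grip": 0},
])

```text
clock: 25.93
tool_pos: [0.5833, -0.014, 0.1523]
eef_rot: [180.0, 0.0, 82.2]
wrist_force: [1.5, -4.1, 1.6]
finger_gap: -0.0001
grip_force: 1.8
```

Call:
drive_tool([
  {"tx": 0.0001, "ty": 0.001, "tz": 0, "ax": 0, "ay": 0, "az": 0, "grip": 0},
  {"tx": 0.0001, "ty": 0.001, "tz": 0, "ax": 0, "ay": 0, "az": 0, "grip": 0},
])

```text
clock: 26.1
tool_pos: [0.5835, -0.012, 0.1523]
eef_rot: [180.0, 0.0, 82.2]
wrist_force: [2.0, -4.5, -0.3]
finger_gap: 0.0001
grip_force: 1.8
```

Call:
drive_tool([
  {"tx": 0.0001, "ty": 0.0008, "tz": 0, "ax": 0, "ay": 0, "az": 0, "grip": 0},
])

```text
clock: 26.18
tool_pos: [0.5836, -0.0111, 0.1523]
eef_rot: [180.0, -0.0, 82.2]
wrist_force: [2.3, -3.4, 1.3]
finger_gap: 0.0001
grip_force: 1.8
```

Call:
drive_tool([
  {"tx": 0.0001, "ty": 0.0008, "tz": 0, "ax": 0, "ay": 0, "az": 0, "grip": 0},
])

```text
clock: 26.27
tool_pos: [0.5837, -0.0104, 0.1523]
eef_rot: [180.0, 0.0, 82.2]
wrist_force: [2.3, -3.6, 0.0]
finger_gap: -0.0
grip_force: 1.8
```

Call:
drive_tool([
  {"tx": 0.0001, "ty": 0.0008, "tz": 0, "ax": 0, "ay": 0, "az": 0, "grip": 0},
])

```text
clock: 26.35
tool_pos: [0.5838, -0.0096, 0.1523]
eef_rot: [180.0, 0.0, 82.2]
wrist_force: [2.0, -3.8, 0.5]
finger_gap: 0.0002
grip_force: 1.8
```

Call:
drive_tool([
  {"tx": 0.0001, "ty": 0.0008, "tz": 0, "ax": 0, "ay": 0, "az": 0, "grip": 0},
])

```text
clock: 26.43
tool_pos: [0.5839, -0.0088, 0.1524]
eef_rot: [180.0, 0.0, 82.1]
wrist_force: [2.1, -4.7, 0.1]
finger_gap: -0.0002
grip_force: 1.8
```

Call:
drive_tool([
  {"tx": 0.0001, "ty": 0.0008, "tz": 0, "ax": 0, "ay": 0, "az": 0, "grip": 0},
])

```text
clock: 26.52
tool_pos: [0.584, -0.0081, 0.1523]
eef_rot: [180.0, 0.0, 82.1]
wrist_force: [1.0, -5.9, 0.5]
finger_gap: -0.0001
grip_force: 2.8
```

Contact is starting.

Call:
drive_tool([
  {"tx": 0.0001, "ty": 0.0006, "tz": 0, "ax": 0, "ay": 0, "az": 0, "grip": 0},
])

```text
clock: 26.6
tool_pos: [0.584, -0.0081, 0.1523]
eef_rot: [180.0, 0.1, 82.1]
wrist_force: [2.3, -6.6, 1.8]
finger_gap: -0.0001
grip_force: 3.2
```

Call:
drive_tool([
  {"tx": 0.0001, "ty": 0.0006, "tz": 0, "ax": 0, "ay": 0, "az": 0, "grip": 0},
])

```text
clock: 26.68
tool_pos: [0.5841, -0.008, 0.1524]
eef_rot: [180.0, 0.1, 82.1]
wrist_force: [1.6, -7.6, 1.2]
finger_gap: 0.0003
grip_force: 3.7
```

Call:
drive_tool([
  {"tx": 0.0001, "ty": 0.0006, "tz": 0, "ax": 0, "ay": 0, "az": 0, "grip": 0},
  {"tx": 0.0001, "ty": 0.0006, "tz": 0, "ax": 0, "ay": 0, "az": 0, "grip": 0},
])

```text
clock: 26.85
tool_pos: [0.5841, -0.0078, 0.1524]
eef_rot: [-180.0, 0.3, 82.1]
wrist_force: [2.0, -10.4, 1.0]
finger_gap: 0.0002
grip_force: 5.0
```

Call:
drive_tool([
  {"tx": 0.0001, "ty": 0.0006, "tz": 0, "ax": 0, "ay": 0, "az": 0, "grip": 0},
  {"tx": 0, "ty": 0, "tz": 0, "ax": 0, "ay": 0, "az": 0, "grip": 0},
])

```text
clock: 27.02
tool_pos: [0.5841, -0.0077, 0.1524]
eef_rot: [-180.0, 0.3, 82.1]
wrist_force: [0.9, -9.5, 0.8]
finger_gap: -0.0
grip_force: 5.1
```

Call:
drive_tool([
  {"tx": 0.0001, "ty": 0.0006, "tz": 0, "ax": 0, "ay": 0, "az": 0, "grip": 0},
  {"tx": 0.0001, "ty": 0.0006, "tz": 0, "ax": 0, "ay": 0, "az": 0, "grip": 0},
  {"tx": 0, "ty": 0.0005, "tz": 0, "ax": 0, "ay": 0, "az": 0, "grip": 0},
])

```text
clock: 27.27
tool_pos: [0.5841, -0.0075, 0.1524]
eef_rot: [-180.0, 0.5, 82.0]
wrist_force: [0.2, -14.9, 2.3]
finger_gap: 0.0001
grip_force: 7.3
```

Call:
drive_tool([
  {"tx": 0, "ty": 0, "tz": 0, "ax": 0, "ay": 0, "az": 0, "grip": 0},
  {"tx": 0, "ty": 0, "tz": 0, "ax": 0, "ay": 0, "az": 0, "grip": 0},
])

```text
clock: 27.43
tool_pos: [0.5841, -0.0075, 0.1524]
eef_rot: [-180.0, 0.5, 82.0]
wrist_force: [-0.0, -13.8, 1.6]
finger_gap: -0.0002
grip_force: 6.8
```

Pinched at about 14 N of push, roughly 10 N of it on the jar. Now I back away gently and lift clear.

Call:
drive_tool([
  {"tx": 0, "ty": -0.002, "tz": 0, "ax": 0, "ay": 0, "az": 0, "grip": 0},
  {"tx": -0.0003, "ty": -0.002, "tz": 0, "ax": 0, "ay": 0, "az": 0, "grip": 0},
  {"tx": -0.0005, "ty": -0.004, "tz": 0, "ax": 0, "ay": 0, "az": 0, "grip": 0},
  {"tx": -0.0014, "ty": -0.01, "tz": 0, "ax": 0, "ay": 0, "az": 0, "grip": 0},
  {"tx": -0.0028, "ty": -0.02, "tz": 0, "ax": 0, "ay": 0, "az": 0, "grip": 0},
  {"tx": 0, "ty": 0, "tz": 0.03, "ax": 0, "ay": 0, "az": 0, "grip": 0},
  {"tx": 0, "ty": 0, "tz": 0.03, "ax": 0, "ay": 0, "az": 0, "grip": 0},
  {"tx": -0.01, "ty": -0.03, "tz": 0.03, "ax": 0, "ay": 0, "az": 0, "grip": 0},
  {"tx": -0.01, "ty": -0.03, "tz": 0, "ax": 0, "ay": 0, "az": 0, "grip": 0},
  {"tx": -0.01, "ty": -0.03, "tz": 0, "ax": 0, "ay": 0, "az": 0, "grip": 0},
])

```text
clock: 28.27
tool_pos: [0.5506, -0.1303, 0.244]
eef_rot: [179.7, -0.0, 82.3]
wrist_force: [0.3, 0.3, -0.0]
finger_gap: 0.0002
grip_force: 0.0
```

Call:
drive_tool([
  {"tx": -0.01, "ty": -0.03, "tz": 0, "ax": 0, "ay": 0, "az": 0, "grip": 0},
  {"tx": -0.01, "ty": -0.03, "tz": 0, "ax": 0, "ay": 0, "az": 0, "grip": 0},
  {"tx": 0, "ty": 0, "tz": 0, "ax": 0, "ay": 0, "az": 0, "grip": 0},
])

```text
clock: 28.52
tool_pos: [0.528, -0.1944, 0.2405]
eef_rot: [-179.9, 0.1, 81.8]
wrist_force: [0.3, -0.2, -0.3]
finger_gap: 0.0001
grip_force: 0.0
```

```bash
python3 - <<'E'
from h import *
p=jar();cv2.imwrite("pics/t4.png",cv2.resize(p[140:280,220:420,::-1],None,fx=4,fy=4,interpolation=cv2.INTER_CUBIC))
hsv=cv2.cvtColor(p,cv2.COLOR_RGB2HSV)
b=((hsv[...,0]>105)&(hsv[...,0]<130)&(hsv[...,1]>150)&(hsv[...,2]>60));b[:,:280]=0;b[:,385:]=0;b[:140]=0;b[280:]=0
v,u=np.nonzero(b);w=ray("top",np.c_[u,v],.15)[:,:2];print("bar y'",np.median(w@EY),len(u))
E
```

```text
side 484 jar x',y' [0.6644 0.1501] rel [0.1159 0.0311] r 0.0765 z 0.1851
top 688 jar x',y' [0.6399 0.1512] rel [0.0914 0.0322] r 0.0464 z 0.1847
bar y' 0.09372702343831518 517
```

View pics/t4.png

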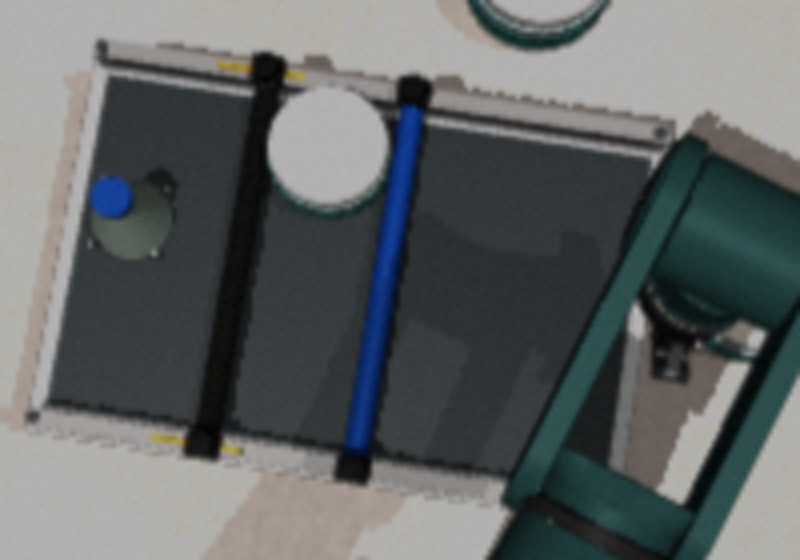

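The final view shows the jar, lid at crop (328,148), pinched between the black and blue bars against the far rail. The bar-to-jar distance measures 57.5 mm, and the robot is clear.

```bash
python3 -c "
from plant import env
print(env.close_job())"
```

```text
the job is handed in; nothing more can be done
None
```

The job is handed in: the last view shows the jar pinched between the two bars against the far rail, with the arm clear; the hand-in returned no verdict.

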